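Make up a homework kit and a meeting kit

ROBOT

A 6-joint arm with a two-finger parallel gripper is mounted at the origin on a cart in front of the work surface, level with it; the furniture and walls round the work are solid. World frame = base frame: x ahead of the robot, y to its left, z up, the work surface at z = 0. Lengths are in m, angles in rad, forces in N, time in s.
With the tool pointing down it reaches from about 0.35 to 0.725 m from the base axis. Payload 6 kg.
Tool frame: the origin (TCP) lies midway between the tips of the shut fingers; the grasp point (between the pads) lies 19 mm behind it; z points along the fingers, y is the line along which they close (so a half turn about z gives the same grasp; the last joint's range is limited). The gripper opens to 85 mm and grips with 20 to 120 N. Pads are 22 mm wide; open, the fingers measure 114 mm over their backs; the gripper's body (76 mm by 85 mm) begins 54 mm behind the grasp point. The pads swing forward as they close: fully open they stand 13 mm farther back than shut.
Start: joints at [1.532, 0.04, 0.085, 0, -1.615, -0.334], TCP at [0.219, 0.559, 0.231] pointing down, gripper open.
Joint ranges: [-2.56, 2.56], [-1.29, 2.01], [-1.08, 1.49], [-3.29, 1.98], [-2.81, -0.18], [-2.99, 2.99]. Speed limits (rad/s): [2.57, 2.57, 3.01, 3.14, 3.14, 3.14].

INTERFACE

Orientations are given as a 3x3 rotation matrix whose columns are the frame's x, y, z axes.
In Python, from bench import bot gives the robot as it stands. The module is installed in compiled form; this text tells all that it offers.
- The arm moves only by the tool move_arm, never from a script. Its argument "moves" is a list of rows, each a list of 7 numbers: the shift along the tool's x, y, z in cm, then the turn, a rotation vector about the tool's x, y, z in rad, then the opening, from 0 (shut) to 1 (fully open). A call has 1 to 10 rows; each row is the pose to reach, as a shift and turn from the pose commanded when the call began, along the tool's axes at that moment; what a row does not reach only later rows make up. A row lasts 1/8 s, in which the tool goes at most 62.5 mm and 10.7 degrees, less where a joint would pass 70% of its speed; a pose out of reach is approached as far as the arm can. A call with a gripper value outside its range is refused whole. The fingers move at their own pace and stop on an object; the grip force is fixed at half the most. Time passes only in rows, so rows that repeat a pose let the fingers close. It gives the time, the measured TCP pose, the force, the opening and the grip force at its end, in the units of the state.
- bot.state(): the state, without advancing time (a new reading comes with each control period).
- bot.snapshot(name): name is "scene" or "top" or "wrist"; returns a dict with "pixels" (384x512x3 uint8, blue, green, red), "depth" (384x512 float32, m along the optical axis (not along the pixel's ray), 0 where there is no reading), "mtx" (3x3 intrinsics, pixels), "k1" (the pictures are not rectified: a ray, as slopes to the right and down, at radius r is drawn at 1 + k1 r^2 times it, then the intrinsics apply), "rvec" (rotation vector, rad) and "tvec" (3), from world to camera coordinates, as OpenCV has them; the wrist camera has in their place "mount" (4x4, takes a point from camera to tool coordinates, whose origin is the TCP and whose axes are the flange's). Camera axes: x right, y down, z forward; pixel columns grow to the right and rows downward; lengths in m; the calibration is good to about 2 mm. A picture is of the moment at which its call begins: read the wrist's pose just before it.
- bot.job_done(): hands the job in; it is judged then, once.
The state is a dict: "clock": time; "q": joint angles; "joint_velocities": joint speeds; "joint_efforts": joint torques, N m; "eef_pos": TCP position; "eef_rot": TCP orientation; "contact_force": force on the tool from outside, world axes, zero at the start; "moment": the same for the moment, N m; "opening": finger opening in m; "finger_force": force on a finger pad.
Only numpy, scipy, OpenCV 4.12 (cv2) and the standard library are available. Lean on these libraries where they do the work, as an engineer would, in place of code of your own. Each camera call takes 0.05 s, during which the arm holds its last target. There are 200 camera calls.

TASK

Make up two kits in the shallow trays: first deal out the two batteries, one to each tray, starting with the blue tray. Then complete the kits: the eraser and the metal pencil sharpener join the battery in the blue tray (homework kit), and the red memory stick joins the battery in the yellow tray (meeting kit). Everything must end up lying flat on the floor of its tray, not on the rim or on another thing, and let go; leave the mint tin, the clip tub and the lip balm where they stand.

Things in the scene. Friction and masses are not known exactly. Their poses are not given: they have to be found in the camera images.
- cell_1_center (a point): One of two alike AA cells (batteries), black with a red end, lying, 50 long x 14 wide x 14 mm high; does not roll, 23 g. It starts lying on the desk in front of the trays. The point is its centre, half-way up; x axis along its length, y across its width, z up.
- cell_2_center (a point): One of two alike AA cells (batteries), black with a red end, lying, 50 long x 14 wide x 14 mm high; does not roll, 23 g. It starts lying on the desk in front of the trays. The point is its centre, half-way up; x axis along its length, y across its width, z up.
- eraser_center (a point): White block eraser in a blue card sleeve, 60 long x 24 wide x 12 mm high, about 20 g. It starts lying on the desk in front of the trays. The point is its centre, half-way up; x axis along its length, y across its width, z up.
- sharpener_center (a point): Small grey metal pencil sharpener, 25 long x 16 wide x 12 mm high, about 18 g. It starts lying on the desk in front of the trays. The point is its centre, half-way up; x axis along its length, y across its width, z up.
- memory_stick_center (a point): Red memory stick with a silver plug, 56 long x 18 wide x 8 mm high, 12 g; the red part reaches from the tail to 14 mm past the centre, the plug beyond is 12 mm wide. It starts lying on the desk in front of the trays. The point is its centre, half-way up; x axis along its length, y across its width, z up.
- blue_tray: Blue plain shallow plastic desk tray, fixed to the desk. Outside 130 (x) x 190 (y) x 9 mm high; rim 4 mm thick; inside 122 x 182 mm; its floor is 3 mm above the desk, so the rim stands 6 mm above the floor. The origin is the centre of its underside, on the desk; x and y axes along its sides, z up.
- yellow_tray: Yellow plain shallow plastic desk tray, fixed to the desk. Outside 130 (x) x 190 (y) x 9 mm high; rim 4 mm thick; inside 122 x 182 mm; its floor is 3 mm above the desk, so the rim stands 6 mm above the floor. The origin is the centre of its underside, on the desk; x and y axes along its sides, z up.
- mint_tin: Bystander: closed green mint tin, 98 x 62 x 21 mm, beside the trays on the left. Origin at the centre of its underside.
- clip_tub: Bystander: black round tub of paper clips, 62 mm across, 42 mm high, behind the trays. Origin at the centre of its underside.
- lip_balm: Bystander: small cream tube with a white cap, standing upright behind the trays, 18 mm across, 68 mm high. Origin at the centre of its underside.

How it is judged:
By the outcome, as a careful person would: the job done as asked, in the order asked, and still so for the second after the job is handed in, with the robot touching nothing.
It also fails if it takes over 120 s, if anything falls off the work surface, if the arm or the gripper's body presses on something with over 40 N, if the wrist force passes 120 N, or if a joint passes its speed limit or range.

## Working session

There is one attempt and no reset: what is moved stays moved. The work goes in short steps, Python scripts to look and compute and a tool call to move; the robot and the scene stay as the last step left them, time stands still between calls to the robot, and variables do not carry over. Pictures are saved under pics/ and viewed, at most 14 in all, crops included, and the job is handed in when it is done.

Besides the shell and the picture viewer there is one more tool, called after ">>>" by a JSON object that holds its "api" and its "payload". move_arm: Moves the arm, as the interface text tells. Its arguments: {"type":"object","properties":{"moves":{"type":"array"}},"required":["moves"]}

```bash
mkdir -p pics; cat > h.py <<'E'
import numpy as np, cv2
from bench import bot
def cam(s, st=None):
    if 'mount' in s:
        M=np.array(s['mount']); R=np.array(st['eef_rot']); T=np.eye(4); T[:3,:3]=R; T[:3,3]=st['eef_pos']
        T=T@M; return T[:3,:3],T[:3,3]
    R=cv2.Rodrigues(np.array(s['rvec'],float))[0]; return R.T, -R.T@np.array(s['tvec'],float).ravel()
def slopes(s,uv):
    uv=np.atleast_2d(np.array(uv,float)); K=np.array(s['mtx'])
    d=(uv-[K[0,2],K[1,2]])/[K[0,0],K[1,1]]; x=d.copy()
    for _ in range(20): x=d/(1+s['k1']*(x**2).sum(1,keepdims=True))
    return x
def onplane(s,uv,z,st=None):
    R,c=cam(s,st); x=slopes(s,uv); r=np.c_[x,np.ones(len(x))]@R.T
    return c+r*((z-c[2])/r[:,2:])
def bydepth(s,st=None):
    R,c=cam(s,st); v,u=np.mgrid[:384,:512]; x=slopes(s,np.c_[u.ravel(),v.ravel()])
    d=s['depth'].reshape(-1,1); P=c+(np.c_[x,np.ones(len(x))]*d)@R.T
    P[d[:,0]==0]=np.nan
    return P.reshape(384,512,3)
E
python3 - <<'E'
from h import *
for n in('top','scene'):
    st=bot.state(); s=bot.snapshot(n); cv2.imwrite(f'pics/{n}1.png',s['pixels']); R,c=cam(s); print(n,c.round(3),R[:,2].round(3),s['k1'],s['mtx'])
print({k:np.round(v,3).tolist() for k,v in st.items()})
E
```

```text
top [ 0.391 -0.064  1.11 ] [ 0.205 -0.029 -0.978] -0.07293798009682428 [[473.35416449   0.         260.22338429]
 [  0.         473.35416449 197.62508482]
 [  0.           0.           1.        ]]
scene [ 0.127 -0.71   0.392] [ 0.569  0.722 -0.394] -0.06331748793683459 [[362.69721622   0.         255.71853806]
 [  0.         362.69721622 190.97678757]
 [  0.           0.           1.        ]]
{'clock': 0.05, 'q': [1.532, 0.041, 0.084, -0.0, -1.616, -0.334], 'joint_velocities': [0.001, 0.002, 0.0, 0.002, 0.001, -0.0], 'joint_efforts': [-0.005, -36.967, 34.862, 6.962, -0.005, 0.0], 'eef_pos': [0.218, 0.559, 0.23], 'eef_rot': [[0.931, -0.364, -0.001], [-0.364, -0.931, -0.002], [0.0, 0.002, -1.0]], 'contact_force': [0.441, -0.042, -0.071], 'moment': [0.035, 0.002, 0.001], 'finger_force': 0.0, 'opening': 0.085}
```

View pics/top1.png

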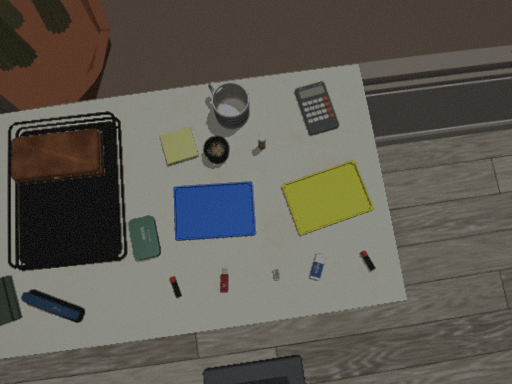

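View pics/scene1.png

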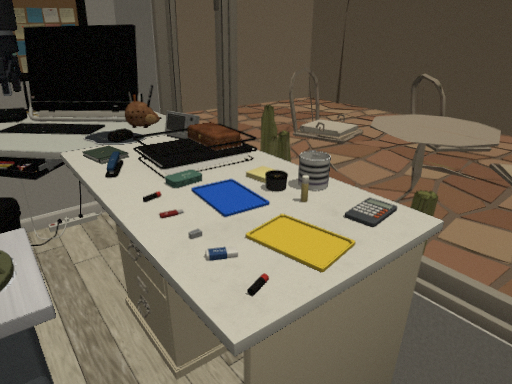

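The top view shows cells at about (175,287) and (367,261), the stick at (225,281), the sharpener at (276,274) and the eraser at (317,267). The blue tray is at (215,211) and the yellow at (327,198). The scene view shows the same things: cells at (152,196) and (258,284), the stick at (171,213), the sharpener at (195,233) and the eraser at (221,253).

```bash
cat >> h.py <<'E'
def blob(img,roi,kind=None,ref=None):
    """contour of what differs from the local desk colour in roi (u0,v0,u1,v1)"""
    u0,v0,u1,v1=roi; c=img[v0:v1,u0:u1].astype(float)
    bg=np.median(c.reshape(-1,3),0) if ref is None else ref
    n=c/np.maximum(c.sum(2,keepdims=True),1); nb=bg/bg.sum()
    m=((np.abs(n-nb).sum(2)>.09)|(c.sum(2)<.62*bg.sum())|(c.sum(2)>1.25*bg.sum())).astype(np.uint8)
    cs=cv2.findContours(m,cv2.RETR_EXTERNAL,cv2.CHAIN_APPROX_NONE)[0]
    k=max(cs,key=cv2.contourArea).reshape(-1,2)+[u0,v0]
    return k
def tri(s1,p1,s2,p2):
    A=[];b=[]
    for s,p in((s1,p1),(s2,p2)):
        R,c=cam(s); r=R@np.r_[slopes(s,p)[0],1]; r/=np.linalg.norm(r); Q=np.eye(3)-np.outer(r,r); A.append(Q);b.append(Q@c)
    return np.linalg.lstsq(np.vstack(A),np.hstack(b),rcond=None)[0]
def rect(P):
    (c,(w,h),a)=cv2.minAreaRect((P[:,:2]*1000).astype(np.float32))
    if w<h: w,h,a=h,w,a+90
    return np.r_[c,w,h,(a+90)%180-90]
E
python3 - <<'E'
from h import *
t=bot.snapshot('top'); s=bot.snapshot('scene')
T=dict(cellA=(158,270,193,304),stick=(208,262,242,300),sharp=(264,262,288,286),eras=(302,247,332,285),cellB=(352,244,382,278))
S=dict(cellA=(138,186,166,206),stick=(155,203,188,222),sharp=(184,225,206,243),eras=(200,242,244,264),cellB=(240,268,276,298))
for k in T:
    a=blob(t['pixels'],T[k]); b=blob(s['pixels'],S[k])
    ma=np.array(cv2.minAreaRect(a)[0]); mb=np.array(cv2.minAreaRect(b)[0])
    print(k,len(a),len(b),rect(onplane(t,a,.012)).round(1),'tri mm',(tri(t,ma,s,mb)*1000).round(1))
hsv=cv2.cvtColor(t['pixels'],cv2.COLOR_BGR2HSV); hs2=cv2.cvtColor(s['pixels'],cv2.COLOR_BGR2HSV)
for k,lo,hi in(('blue',(110,150,60),(130,255,255)),('yellow',(24,150,60),(36,255,255))):
    out=[]
    for h in(hsv,hs2):
        m=cv2.inRange(h,lo,hi); cs=cv2.findContours(m,0,cv2.CHAIN_APPROX_NONE)[0]; out.append(max(cs,key=cv2.contourArea).reshape(-1,2))
    print(k,rect(onplane(t,out[0],.009)).round(1),rect(onplane(s,out[1],.009)).round(1))
    P=bydepth(t); m=np.zeros((384,512),np.uint8); cv2.drawContours(m,[out[0]],-1,1,-1); m=cv2.erode(m,np.ones((15,15)))
    print(' floor z',np.nanmedian(P[m>0],0).round(4))
E
```

```text
cellA 47 41 [443.  126.5  48.9  14.   13.6] tri mm [443.2 127.2   7.7]
stick 47 48 [436.6  15.5  38.7  16.1  -7.5] tri mm [439.5  14.8   5.2]
sharp 4 32 [ 439.4 -107.7    2.3    2.3   81.7] tri mm [ 439.7 -108.     3.5]
eras 46 79 [ 435.5 -199.2   33.9   24.5  -24.9] tri mm [ 438.6 -201.4    6.5]
cellB 43 55 [ 438.8 -320.1   48.1   15.4   21. ] tri mm [ 438.9 -321.5    6.2]
blue [606.   10.7 162.7 114.6  70.9] [564.6 -13.5  30.2  10.6  64.7]
 floor z [nan nan nan]
yellow [ 600.6 -254.3  187.6  127.6  -78.8] [ 597.8 -258.4  191.7  137.   -78.8]
 floor z [ 0.601  -0.2537  0.003 ]
  return np.nanmean(a, axis, out=out, keepdims=keepdims)
```

```bash
cat >> h.py <<'E'
from scipy.spatial.transform import Rotation as Ro
def plan(p,yaw):
    """shift (cm, tool axes) and rotvec to TCP p (m), tool x at yaw (deg, mod 180), pointing down"""
    st=bot.state(); R=np.array(st['eef_rot']); best=None
    for y in(yaw,yaw+180):
        a=np.radians(y); D=np.array([[np.cos(a),np.sin(a),0],[np.sin(a),-np.cos(a),0],[0,0,-1]])
        r=Ro.from_matrix(R.T@D).as_rotvec()
        if best is None or np.linalg.norm(r)<np.linalg.norm(best): best=r
    d=R.T@(np.array(p)-st['eef_pos'])*100
    print('shift cm',d.round(2),'rot',best.round(3),'q1,q6',np.round(np.array(st['q'])[[0,5]],2),'F',np.round(st['contact_force'],1),'t',round(st['clock'],2),'op',round(st['opening'],4))
E
python3 - <<'E'
from h import *
t=bot.snapshot('top'); s=bot.snapshot('scene')
for x in (t,s):
    i=x['pixels'].astype(int); m=((i[...,0]>i[...,2]*2+20)&(i[...,0]>i[...,1]*1.4)).astype(np.uint8)
    cs=cv2.findContours(m,0,cv2.CHAIN_APPROX_NONE)[0]; k=max(cs,key=cv2.contourArea).reshape(-1,2)
    print(rect(onplane(x,k,.009)).round(1)); 
    if x is t: P=bydepth(t); m=cv2.erode(m,np.ones((15,15))); print(np.nanmedian(P[m>0],0).round(4))
print(bot.snapshot('wrist')['mount'])
plan([.43,.127,.24],13.6)
E
```

```text
[607.3  17.  186.6 127.7  85.6]
[0.6074 0.0174 0.0033]
[605.5  10.7 194.8 132.   85.7]
[[-2.74726680e-04 -9.55564635e-01 -2.94781535e-01  7.49666413e-02]
 [ 9.99999141e-01  1.15254936e-04 -1.30557698e-03  1.12659026e-03]
 [ 1.28153822e-03 -2.94781640e-01  9.55563782e-01 -1.42515373e-01]
 [ 0.00000000e+00  0.00000000e+00  0.00000000e+00  1.00000000e+00]]
shift cm [35.42 32.5  -0.88] rot [ 0.    0.   -0.61] q1,q6 [ 1.53 -0.33] F [-0.1 -0.1  0.7] t 0.35 op 0.0854
```

>>> {"api": "move_arm", "payload": {"moves": [[35.4,32.5,-0.9,0,0,-0.61,0.5],[35.4,32.5,-0.9,0,0,-0.61,0.5],[35.4,32.5,-0.9,0,0,-0.61,0.5],[35.4,32.5,-0.9,0,0,-0.61,0.5],[35.4,32.5,-0.9,0,0,-0.61,0.5],[35.4,32.5,-0.9,0,0,-0.61,0.5],[35.4,32.5,-0.9,0,0,-0.61,0.5],[35.4,32.5,-0.9,0,0,-0.61,0.5],[35.4,32.5,-0.9,0,0,-0.61,0.5],[35.4,32.5,-0.9,0,0,-0.61,0.5]]}}

```text
clock: 1.6
eef_pos: [0.4297, 0.1272, 0.2403]
eef_rot: [[0.972, 0.234, -0.0], [0.234, -0.972, 0.0], [-0.0, -0.0, -1.0]]
contact_force: [-0.4, 0.4, 0.7]
opening: 0.0428
finger_force: 0.0
```

```bash
python3 - <<'E'
from h import *
st=bot.state(); w=bot.snapshot('wrist'); cv2.imwrite('pics/w1.png',w['pixels']); print(np.round(st['eef_pos'],4),st['opening'])
R,c=cam(w,st)
for q in([.443,.1265,.007],[.44,.0155,.005]):
    x=(R.T@(np.array(q)-c)); K=w['mtx']; print(np.round([K[0][0]*x[0]/x[2]+K[0][2],K[1][1]*x[1]/x[2]+K[1][2]]))
plan([.443,.1265,.1],13.6)
E
```

```text
[0.4297 0.1272 0.2403] 0.042793601799963644
[262. 161.]
[337. 181.]
shift cm [ 1.28  0.43 14.02] rot [-0.  0.  0.] q1,q6 [0.74 1.07] F [ 1.5 -0.6  0.5] t 1.65 op 0.0428
```

View pics/w1.png

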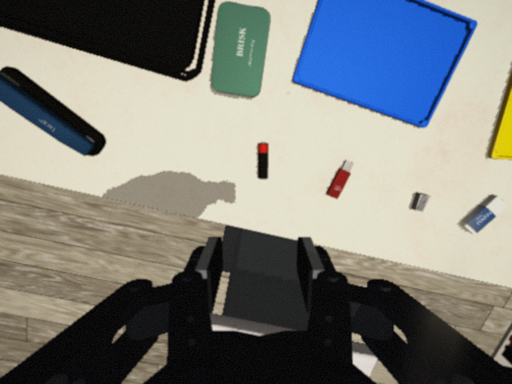

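The wrist view shows cell A at (263,160), close to the predicted (262,161), with the stick at (340,180), the sharpener at (420,201) and the eraser at (482,214). I'll measure from here.

```bash
python3 - <<'E'
from h import *
st=bot.state(); w=bot.snapshot('wrist'); P=bydepth(w,st)
T=dict(cellA=(248,130,280,192,.014),stick=(318,150,366,208,.008),sharp=(404,182,438,218,.012),eras=(452,185,508,242,.012))
for k,(a,b,c,d,z) in T.items():
    q=blob(w['pixels'],(a,b,c,d)); m=np.zeros((384,512),np.uint8); cv2.drawContours(m,[q],-1,1,-1); m=cv2.erode(m,np.ones((5,5)))
    print(k,rect(onplane(w,q,z,st)).round(1),'top z',np.nanmedian(P[m>0],0).round(4), 'desk', np.nanmedian(P[b:d,a:c,2]).round(4))
E
```

```text
cellA [444.4 125.8  47.6  13.4  13.5] top z [0.4457 0.1264 0.0138] desk 0.0002
stick [443.1  14.3  52.4  19.7  -8.6] top z [0.4382 0.015  0.0079] desk 0.0001
sharp [ 439.9 -102.9   24.3   19.1    4.9] top z [ 0.4386 -0.1025  0.0048] desk -0.0001
eras [ 442.1 -199.5   58.4   34.   -26.8] top z [ 0.4377 -0.1973  0.0119] desk -0.0001
```

>>> {"api": "move_arm", "payload": {"moves": [[0.5,0.2,6,0,0,0,0.5],[1.3,0.4,14,0,0,0,0.5],[1.3,0.4,14,0,0,0,0.5],[1.3,0.4,14,0,0,0,0.5]]}}

```text
clock: 2.2
eef_pos: [0.4434, 0.1266, 0.1008]
eef_rot: [[0.972, 0.236, -0.0], [0.236, -0.972, -0.001], [-0.0, 0.001, -1.0]]
contact_force: [0.6, 0.0, 0.9]
opening: 0.0427
finger_force: 0.0
```

>>> {"api": "move_arm", "payload": {"moves": [[0,0.05,5,0,0,0,0.5],[0,0.05,8.5,0,0,0,0.5],[0,0.05,9.8,0,0,0,0.5],[0,0.05,9.8,0,0,0,0.5],[0,0.05,9.8,0,0,0,0],[0,0.05,9.8,0,0,0,0],[0,0.05,9.8,0,0,0,0],[0,0.05,9.8,0,0,0,0],[0,0.05,8.0,0,0,0,0],[0,0.05,3,0,0,0,0]]}}

```text
clock: 3.45
eef_pos: [0.442, 0.125, 0.0692]
eef_rot: [[0.972, 0.235, -0.004], [0.235, -0.972, -0.003], [-0.005, 0.001, -1.0]]
contact_force: [0.9, 1.4, 0.8]
opening: 0.0122
finger_force: 60.9
```

```bash
cat >> h.py <<'E'
def slot(tray,x,y):
    c,a={'b':((607,15),-4.4),'y':((600,-256),11.2)}[tray]; a=np.radians(a)
    p=np.array(c)+[x*np.cos(a)-y*np.sin(a),x*np.sin(a)+y*np.cos(a)]; return p/1000
E
python3 - <<'E'
from h import *
plan([*slot('b',0,-48),.07],-4.4)
E
```

```text
shift cm [11.97 19.13 -0.11] rot [0.002 0.004 0.314] q1,q6 [0.72 1.09] F [0.9 1.4 0.8] t 3.45 op 0.0122
```

>>> {"api": "move_arm", "payload": {"moves": [[12,19.1,0,0,0,0.314,0],[12,19.1,0,0,0,0.314,0],[12,19.1,0,0,0,0.314,0],[12,19.1,0,0,0,0.314,0],[12,19.1,0,0,0,0.314,0],[12,19.1,0,0,0,0.314,0]]}}

```text
clock: 4.2
eef_pos: [0.6048, -0.0315, 0.0704]
eef_rot: [[0.997, -0.077, -0.0], [-0.077, -0.997, 0.0], [-0.0, -0.0, -1.0]]
contact_force: [-0.1, -0.8, 0.0]
opening: 0.0119
finger_force: 60.9
```

```bash
python3 - <<'E'
from h import *
plan([*slot('b',0,-48),.0065],-4.4)
st=bot.state(); w=bot.snapshot('wrist'); cv2.imwrite('pics/w2.png',w['pixels'])
E
```

```text
shift cm [-0.14  0.14  6.39] rot [-0.  0. -0.] q1,q6 [0.28 1.22] F [-0.1 -0.8  0. ] t 4.2 op 0.0119
```

View pics/w2.png

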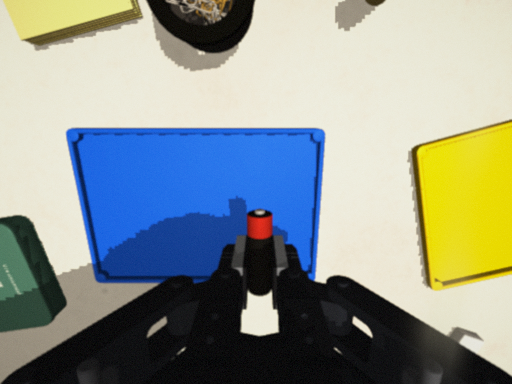

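The cell is held level at (260,250), above the right part of the blue tray, whose corners are at about (70,130), (324,130), (315,280) and (97,282). Next I lower it and let go.

>>> {"api": "move_arm", "payload": {"moves": [[-0.1,0.1,3.5,0,0,0,0],[-0.1,0.1,5.6,0,0,0,0],[-0.1,0.1,6.3,0,0,0,0],[-0.1,0.1,6.3,0,0,0,0],[-0.1,0.1,6.3,0,0,0,0.35],[-0.1,0.1,6.3,0,0,0,0.35],[-0.1,0.1,6.3,0,0,0,0.35],[-0.1,0.1,3,0,0,0,0.35],[-0.1,0.1,-3,0,0,0,0.35],[-0.1,0.1,-9,0,0,0,0.5]]}}

```text
clock: 5.5
eef_pos: [0.6036, -0.0327, 0.1619]
eef_rot: [[0.997, -0.077, -0.001], [-0.077, -0.997, -0.0], [-0.001, 0.0, -1.0]]
contact_force: [1.1, 0.6, 0.7]
opening: 0.0428
finger_force: 0.0
```

```bash
python3 - <<'E'
from h import *
plan([.429,-.32,.15],21)
E
```

```text
shift cm [-15.2   29.98   1.21] rot [ 0.     0.001 -0.443] q1,q6 [0.28 1.22] F [1.1 0.6 0.7] t 5.5 op 0.0428
```

>>> {"api": "move_arm", "payload": {"moves": [[-15.2,30,1.2,0,0,-0.443,0.5],[-15.2,30,1.2,0,0,-0.443,0.5],[-15.2,30,1.2,0,0,-0.443,0.5],[-15.2,30,1.2,0,0,-0.443,0.5],[-15.2,30,1.2,0,0,-0.443,0.5],[-15.2,30,1.2,0,0,-0.443,0.5],[-15.2,30,1.2,0,0,-0.443,0.5],[-15.2,30,1.2,0,0,-0.443,0.5]]}}

```text
clock: 6.5
eef_pos: [0.4296, -0.3197, 0.1484]
eef_rot: [[0.934, 0.358, 0.0], [0.358, -0.934, 0.0], [0.0, 0.0, -1.0]]
contact_force: [0.3, 0.0, 0.5]
opening: 0.0425
finger_force: 0.0
```

```bash
python3 - <<'E'
from h import *
st=bot.state(); w=bot.snapshot('wrist'); t=bot.snapshot('top')
cv2.imwrite('pics/w3.png',np.hstack([cv2.resize(w['pixels'],(400,300)),cv2.resize(t['pixels'][140:300,150:390],(400,300))]))
R,c=cam(w,st); K=w['mtx']; x=R.T@(np.array([.439,-.3205,.007])-c); u,v=int(K[0][0]*x[0]/x[2]+K[0][2]),int(K[1][1]*x[1]/x[2]+K[1][2])
q=blob(w['pixels'],(u-35,v-50,u+35,v+45)); P=bydepth(w,st); m=np.zeros((384,512),np.uint8); cv2.drawContours(m,[q],-1,1,-1); m=cv2.erode(m,np.ones((5,5)))
r=rect(onplane(w,q,.014,st)); print(u,v,r.round(1),np.nanmedian(P[m>0],0).round(4))
plan([r[0]/1000,r[1]/1000,.003],r[4])
E
```

```text
262 178 [ 440.2 -322.5   50.1   14.7   20.9] [ 0.4411 -0.3226  0.0133]
shift cm [ 0.84  0.67 14.54] rot [ 0.    -0.     0.003] q1,q6 [-0.26  2.2 ] F [-0.6 -0.5 -0.6] t 6.6 op 0.0426
```

View pics/w3.png

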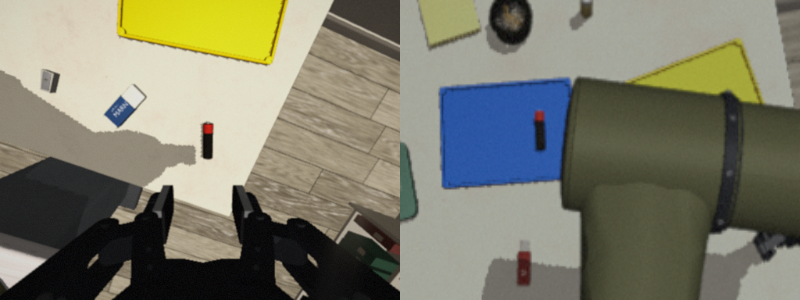

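In the left panel (wrist), cell B is at (208,140), ahead of the open fingers. In the right panel (top), the first cell lies on the blue tray's floor at (540,130), clear of the rim.

>>> {"api": "move_arm", "payload": {"moves": [[0.8,0.6,6,0,0,0,0.5],[0.8,0.6,11.5,0,0,0,0.5],[0.8,0.6,14,0,0,0,0.5],[0.8,0.6,14.5,0,0,0,0.5],[0.8,0.6,14.5,0,0,0,0],[0.8,0.6,14.5,0,0,0,0],[0.8,0.6,14.5,0,0,0,0],[0.8,0.6,14.5,0,0,0,0],[0.8,0.6,12,0,0,0,0],[0.8,0.6,8,0,0,0,0]]}}

```text
clock: 7.85
eef_pos: [0.438, -0.3223, 0.0679]
eef_rot: [[0.934, 0.358, -0.003], [0.358, -0.934, 0.001], [-0.002, -0.002, -1.0]]
contact_force: [0.5, -0.9, -0.3]
opening: 0.0116
finger_force: 61.6
```

```bash
python3 - <<'E'
from h import *
plan([*slot('y',-5,-35),.07],11.2)
E
```

```text
shift cm [16.41  2.97 -0.24] rot [-0.002  0.002  0.17 ] q1,q6 [-0.27  2.2 ] F [ 0.5 -0.9 -0.3] t 7.85 op 0.0116
```

>>> {"api": "move_arm", "payload": {"moves": [[16.4,3,-0.2,0,0,0.17,0],[16.4,3,-0.2,0,0,0.17,0],[16.4,3,-0.2,0,0,0.17,0],[16.4,3,-0.2,0,0,0.17,0],[16.4,3,3.5,0,0,0.17,0],[16.4,3,5.5,0,0,0.17,0],[16.4,3,6.1,0,0,0.17,0],[16.4,3,6.1,0,0,0.17,0],[16.4,3,6.1,0,0,0.17,0.35],[16.4,3,6.1,0,0,0.17,0.35]]}}

```text
clock: 9.1
eef_pos: [0.6028, -0.2921, 0.0074]
eef_rot: [[0.981, 0.195, 0.0], [0.195, -0.981, -0.0], [0.0, 0.0, -1.0]]
contact_force: [0.3, -1.1, 0.1]
opening: 0.03
finger_force: 0.0
```

>>> {"api": "move_arm", "payload": {"moves": [[0,0,0,0,0,0,0.35],[0,0,-3,0,0,0,0.35],[0,0,-8,0,0,0,0.5],[0,0,-13,0,0,0,0.5]]}}

```text
clock: 9.6
eef_pos: [0.6026, -0.292, 0.1385]
eef_rot: [[0.981, 0.195, -0.001], [0.195, -0.981, -0.0], [-0.001, -0.0, -1.0]]
contact_force: [0.3, 0.0, -0.7]
opening: 0.0423
finger_force: 0.0
```

```bash
python3 - <<'E'
from h import *
plan([.432,-.195,.15],-25)
E
```

```text
shift cm [-14.84 -12.84  -1.14] rot [0.    0.001 0.633] q1,q6 [-0.15  1.92] F [ 0.3  0.  -0.7] t 9.6 op 0.0423
```

>>> {"api": "move_arm", "payload": {"moves": [[-14.8,-12.8,-1.1,0,0,0.633,0.6],[-14.8,-12.8,-1.1,0,0,0.633,0.6],[-14.8,-12.8,-1.1,0,0,0.633,0.6],[-14.8,-12.8,-1.1,0,0,0.633,0.6],[-14.8,-12.8,-1.1,0,0,0.633,0.6],[-14.8,-12.8,-1.1,0,0,0.633,0.6],[-14.8,-12.8,-1.1,0,0,0.633,0.6]]}}

```text
clock: 10.48
eef_pos: [0.4331, -0.1956, 0.1478]
eef_rot: [[0.906, -0.423, -0.001], [-0.423, -0.906, -0.0], [-0.001, 0.001, -1.0]]
contact_force: [-0.2, 0.5, 0.3]
opening: 0.0513
finger_force: 0.0
```

```bash
cat >> h.py <<'E'
def look(xy,z,name,hw=(60,60),show=None):
    st=bot.state(); w=bot.snapshot('wrist'); R,c=cam(w,st); K=w['mtx']; x=R.T@(np.array([*xy,z/2])-c)
    u,v=int(K[0][0]*x[0]/x[2]+K[0][2]),int(K[1][1]*x[1]/x[2]+K[1][2])
    q=blob(w['pixels'],(u-hw[0],v-hw[1],u+hw[0],v+hw[1])); P=bydepth(w,st); m=np.zeros((384,512),np.uint8); cv2.drawContours(m,[q],-1,1,-1)
    p=w['pixels'].copy(); cv2.drawContours(p,[q.reshape(-1,1,2)],-1,(0,255,0),1); cv2.imwrite(f'pics/{name}.png',p)
    H=(P[...,2]>z*.5)&(cv2.dilate(m,np.ones((9,9)))>0); Q=P[H]; rd=rect(Q)
    r=rect(onplane(w,q,z,st)); print(u,v,'colour',r.round(1),'depth',rd.round(1),'top z',np.nanpercentile(Q[:,2],[50,90]).round(4)); return r,rd
E
python3 - <<'E'
from h import *
r,rd=look((.440,-.198),.012,'e1')
plan([rd[0]/1000,rd[1]/1000,.003],rd[4])
E
```

```text
257 180 colour [ 403.1 -156.2   91.6   29.8   65. ] depth [ 441.8 -144.9   70.     7.6  -68.7] top z [0.1567 0.1609]
shift cm [-1.33 -4.97 14.48] rot [0.001 0.001 0.762] q1,q6 [0.   1.13] F [ 1.  -0.4 -0.2] t 10.53 op 0.0513
```

View pics/e1.png

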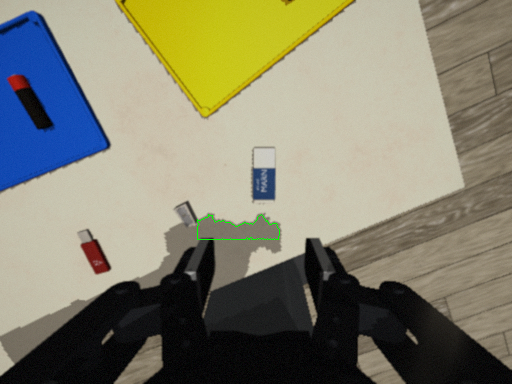

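The eraser is at (264,174), the sharpener at (185,214) and the stick at (95,252). The green contour is only the arm's shadow. I'll use the depth mask instead.

```bash
cat >> h.py <<'E'
def hgt(xy,z,r=.045):
    st=bot.state(); w=bot.snapshot('wrist'); P=bydepth(w,st)
    m=(P[...,2]>z*.55)&(P[...,2]<z+.006)&(np.hypot(P[...,0]-xy[0],P[...,1]-xy[1])<r)
    m=m.astype(np.uint8); n,l,s,_=cv2.connectedComponentsWithStats(m); m=l==1+np.argmax(s[1:,4])
    k=rect(P[m]); v,u=np.nonzero(m); k2=rect(onplane(w,np.c_[u,v],z,st)); print(m.sum(),'px',u.mean().round(),v.mean().round(),k.round(1),k2.round(1),'top',np.nanmedian(P[m][:,2]).round(4)); return k2
E
python3 - <<'E'
from h import *
r=hgt((.440,-.198),.012); hgt((.440,-.1027),.012,.03); hgt((.442,.0145),.008)
plan([r[0]/1000,r[1]/1000,.003],r[4])
E
```

```text
1289 px 264.0 175.0 [ 442.3 -206.5   59.7   23.4  -25.2] [ 442.6 -206.5   59.4   23.4  -25. ] top 0.0125
315 px 185.0 215.0 [ 438.6 -109.6   25.3   15.3   -1.1] [ 438.7 -110.2   26.    17.2   -1.5] top 0.0126
689 px 92.0 253.0 [443.8  11.9  55.3  19.1 -10.6] [444.   10.5  55.5  20.4  -9.5] top 0.0079
shift cm [ 1.36  0.58 14.49] rot [0.001 0.001 0.   ] q1,q6 [0.   1.13] F [-0.4  0.7 -0.1] t 10.68 op 0.0512
```

>>> {"api": "move_arm", "payload": {"moves": [[1.3,0.6,6,0,0,0,0.6],[1.3,0.6,11.5,0,0,0,0.6],[1.3,0.6,14,0,0,0,0.6],[1.3,0.6,14.5,0,0,0,0.6],[1.3,0.6,14.5,0,0,0,0],[1.3,0.6,14.5,0,0,0,0],[1.3,0.6,14.5,0,0,0,0],[1.3,0.6,14.5,0,0,0,0],[1.3,0.6,12,0,0,0,0],[1.3,0.6,8,0,0,0,0]]}}

```text
clock: 11.92
eef_pos: [0.441, -0.206, 0.068]
eef_rot: [[0.906, -0.423, -0.003], [-0.423, -0.906, 0.001], [-0.003, 0.0, -1.0]]
contact_force: [0.7, 0.3, 0.3]
opening: 0.021
finger_force: 59.0
```

```bash
python3 - <<'E'
from h import *
plan([*slot('b',0,48),.07],-4.4)
E
```

```text
shift cm [  4.   -31.54  -0.22] rot [-0.     0.003 -0.36 ] q1,q6 [-0.02  1.16] F [0.7 0.3 0.3] t 11.93 op 0.021
```

>>> {"api": "move_arm", "payload": {"moves": [[4,-31.5,-0.2,0,0,-0.36,0],[4,-31.5,-0.2,0,0,-0.36,0],[4,-31.5,-0.2,0,0,-0.36,0],[4,-31.5,-0.2,0,0,-0.36,0],[4,-31.5,-0.2,0,0,-0.36,0],[4,-31.5,-0.2,0,0,-0.36,0],[4,-31.5,-0.2,0,0,-0.36,0]]}}

```text
clock: 12.8
eef_pos: [0.6113, 0.0624, 0.0699]
eef_rot: [[0.997, -0.076, -0.001], [-0.076, -0.997, -0.0], [-0.001, 0.0, -1.0]]
contact_force: [-0.5, -0.7, -0.4]
opening: 0.0209
finger_force: 59.0
```

```bash
python3 - <<'E'
from h import *
plan([*slot('b',0,48),.0065],-4.4)
E
```

```text
shift cm [-0.06 -0.04  6.34] rot [0.    0.001 0.001] q1,q6 [0.43 1.07] F [-0.5 -0.7 -0.4] t 12.8 op 0.0209
```

>>> {"api": "move_arm", "payload": {"moves": [[0,0,3.5,0,0,0,0],[0,0,5.6,0,0,0,0],[0,0,6.3,0,0,0,0],[0,0,6.3,0,0,0,0],[0,0,6.3,0,0,0,0.45],[0,0,6.3,0,0,0,0.45],[0,0,6.3,0,0,0,0.45],[0,0,3,0,0,0,0.45],[0,0,-3,0,0,0,0.45],[0,0,-8,0,0,0,0.5]]}}

```text
clock: 14.05
eef_pos: [0.6116, 0.0621, 0.1527]
eef_rot: [[0.997, -0.077, 0.001], [-0.077, -0.997, -0.0], [0.001, 0.0, -1.0]]
contact_force: [1.0, -0.1, -0.2]
opening: 0.0425
finger_force: 0.0
```

```bash
python3 - <<'E'
from h import *
plan([.430,-.11,.12],-1.5)
E
```

```text
shift cm [-16.8   18.55   3.25] rot [ 0.    -0.001 -0.05 ] q1,q6 [0.43 1.07] F [ 1.  -0.1 -0.2] t 14.05 op 0.0425
```

>>> {"api": "move_arm", "payload": {"moves": [[-16.8,18.5,3.2,0,0,-0.05,0.5],[-16.8,18.5,3.2,0,0,-0.05,0.5],[-16.8,18.5,3.2,0,0,-0.05,0.5],[-16.8,18.5,3.2,0,0,-0.05,0.5],[-16.8,18.5,3.2,0,0,-0.05,0.5],[-16.8,18.5,3.2,0,0,-0.05,0.5]]}}

```text
clock: 14.8
eef_pos: [0.4301, -0.1094, 0.1188]
eef_rot: [[1.0, -0.027, 0.001], [-0.027, -1.0, 0.0], [0.001, -0.0, -1.0]]
contact_force: [-0.1, 0.3, 0.8]
opening: 0.0428
finger_force: 0.0
```

```bash
python3 - <<'E'
from h import *
w=bot.snapshot('wrist'); cv2.imwrite('pics/s1.png',w['pixels'])
r=hgt((.4387,-.11),.012,.03); plan([r[0]/1000,r[1]/1000,.003],r[4])
E
```

```text
387 px 259.0 187.0 [ 438.7 -109.2   25.1   14.1   -1.2] [ 439.1 -109.2   25.4   14.    -1.1] top 0.0124
shift cm [ 0.86  0.02 11.56] rot [ 0.    -0.    -0.006] q1,q6 [0.21 1.33] F [ 0.2  1.  -0.4] t 14.9 op 0.0426
```

View pics/s1.png

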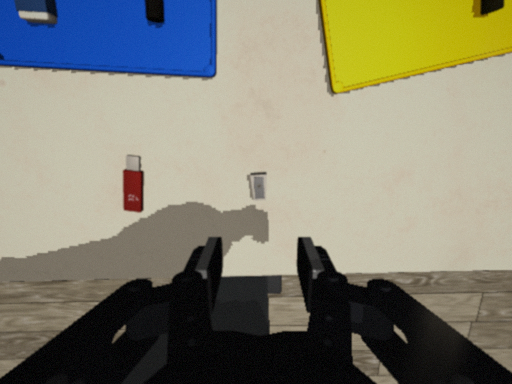

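The sharpener is at (259,186), centred between the fingers. The stick is at (133,184), and the cells and eraser show in the trays along the top edge.

>>> {"api": "move_arm", "payload": {"moves": [[0.9,0,6,0,0,0,0.5],[0.9,0,10,0,0,0,0.5],[0.9,0,11.6,0,0,0,0.5],[0.9,0,11.6,0,0,0,0.5],[0.9,0,11.6,0,0,0,0],[0.9,0,11.6,0,0,0,0],[0.9,0,11.6,0,0,0,0],[0.9,0,11.6,0,0,0,0],[0.9,0,9,0,0,0,0],[0.9,0,5,0,0,0,0]]}}

```text
clock: 16.15
eef_pos: [0.438, -0.1096, 0.0685]
eef_rot: [[1.0, -0.027, -0.002], [-0.027, -1.0, -0.0], [-0.002, 0.0, -1.0]]
contact_force: [0.8, 0.8, 0.0]
opening: 0.0138
finger_force: 59.7
```

```bash
python3 - <<'E'
from h import *
plan([*slot('b',0,0),.07],-4.4)
E
```

```text
shift cm [ 16.56 -12.91  -0.19] rot [0.    0.002 0.05 ] q1,q6 [0.2  1.34] F [0.8 0.8 0. ] t 16.15 op 0.0138
```

>>> {"api": "move_arm", "payload": {"moves": [[16.5,-12.9,-0.2,0,0,0.05,0],[16.5,-12.9,-0.2,0,0,0.05,0],[16.5,-12.9,-0.2,0,0,0.05,0],[16.5,-12.9,-0.2,0,0,0.05,0],[16.5,-12.9,-0.2,0,0,0.05,0],[16.5,-12.9,-0.2,0,0,0.05,0]]}}

```text
clock: 16.9
eef_pos: [0.6069, 0.0147, 0.0705]
eef_rot: [[0.997, -0.077, -0.0], [-0.077, -0.997, -0.0], [-0.0, 0.0, -1.0]]
contact_force: [0.0, -0.3, 0.4]
opening: 0.0135
finger_force: 59.7
```

```bash
python3 - <<'E'
from h import *
plan([*slot('b',0,0),.0065],-4.4)
hgt((.604,-.033),.017,.04);w=bot.snapshot('wrist'); cv2.imwrite('pics/s2.png',w['pixels'])
E
```

```text
shift cm [ 0.01 -0.04  6.4 ] rot [ 0.  0. -0.] q1,q6 [0.35 1.14] F [ 0.  -0.3  0.4] t 16.9 op 0.0135
1103 px 318.0 213.0 [604.3 -32.5  50.2  13.9  -4.4] [605.2 -31.3  51.2  13.9  -4.4] top 0.0159
```

View pics/s2.png

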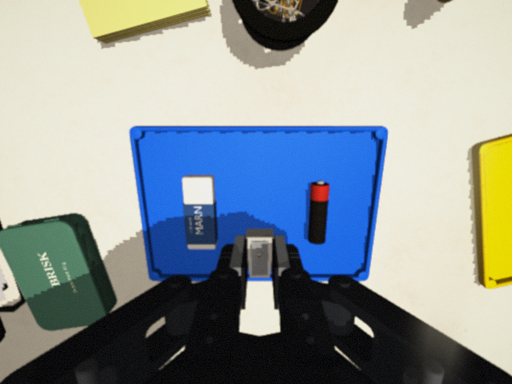

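The eraser (200,212) and the cell (318,212) lie flat in the blue tray. The sharpener, held at (260,253), will land midway between them.

>>> {"api": "move_arm", "payload": {"moves": [[0,0,3.5,0,0,0,0],[0,0,5.6,0,0,0,0],[0,0,6.3,0,0,0,0],[0,0,6.4,0,0,0,0],[0,0,6.4,0,0,0,0.3],[0,0,6.4,0,0,0,0.3],[0,0,6.4,0,0,0,0.3],[0,0,3,0,0,0,0.3],[0,0,-3,0,0,0,0.3],[0,0,-8,0,0,0,0.5]]}}

```text
clock: 18.25
eef_pos: [0.6074, 0.0148, 0.1528]
eef_rot: [[0.997, -0.077, 0.001], [-0.077, -0.997, -0.0], [0.001, 0.0, -1.0]]
contact_force: [2.1, -0.5, 0.1]
opening: 0.042
finger_force: 0.0
```

```bash
python3 - <<'E'
from h import *
plan([.430,.012,.12],-10)
E
```

```text
shift cm [-17.67   1.64   3.25] rot [ 0.    -0.001  0.098] q1,q6 [0.35 1.14] F [ 2.1 -0.5  0.1] t 18.25 op 0.042
```

>>> {"api": "move_arm", "payload": {"moves": [[-17.7,1.6,3.2,0,0,0.098,0.5],[-17.7,1.6,3.2,0,0,0.098,0.5],[-17.7,1.6,3.2,0,0,0.098,0.5],[-17.7,1.6,3.2,0,0,0.098,0.5],[-17.7,1.6,3.2,0,0,0.098,0.5]]}}

```text
clock: 18.88
eef_pos: [0.43, 0.0128, 0.1193]
eef_rot: [[0.985, -0.173, 0.002], [-0.173, -0.985, 0.001], [0.002, -0.001, -1.0]]
contact_force: [-0.5, -0.2, -0.4]
opening: 0.0423
finger_force: 0.0
```

```bash
python3 - <<'E'
from h import *
hgt((.607,.015),.015,.025)
r=hgt((.443,.012),.008,.04); plan([r[0]/1000,r[1]/1000,.0015],r[4])
E
```

```text
21 px 218.0 0.0 [593.3  15.8   9.6   0.9  83.4] [591.5  15.3   9.3   0.7  80. ] top 0.0102
950 px 257.0 182.0 [443.7  12.1  54.1  17.4  -9.6] [443.9  12.   53.9  17.3  -9.6] top 0.0078
shift cm [ 1.34 -0.16 11.73] rot [ 0.    -0.    -0.007] q1,q6 [0.5  0.89] F [-0.   0.3  0.6] t 18.98 op 0.0424
```

>>> {"api": "move_arm", "payload": {"moves": [[1.2,-0.1,6,0,0,0,0.5],[1.2,-0.1,10,0,0,0,0.5],[1.2,-0.1,11.4,0,0,0,0.5],[1.2,-0.1,11.7,0,0,0,0.5],[1.2,-0.1,11.7,0,0,0,0],[1.2,-0.1,11.7,0,0,0,0],[1.2,-0.1,11.7,0,0,0,0],[1.2,-0.1,11.7,0,0,0,0],[1.2,-0.1,9,0,0,0,0],[1.2,-0.1,5,0,0,0,0]]}}

```text
clock: 20.23
eef_pos: [0.4406, 0.0113, 0.0684]
eef_rot: [[0.985, -0.174, -0.002], [-0.174, -0.985, -0.001], [-0.002, 0.001, -1.0]]
contact_force: [0.8, -0.1, 1.1]
opening: 0.0153
finger_force: 58.6
```

```bash
python3 - <<'E'
from h import *
plan([*slot('y',-5,35),.07],11.2)
E
```

```text
shift cm [18.61 20.47 -0.18] rot [ 0.001  0.002 -0.37 ] q1,q6 [0.49 0.91] F [ 0.8 -0.1  1.1] t 20.23 op 0.0153
```

>>> {"api": "move_arm", "payload": {"moves": [[18.5,20.4,-0.2,0,0,-0.37,0],[18.5,20.4,-0.2,0,0,-0.37,0],[18.5,20.4,-0.2,0,0,-0.37,0],[18.5,20.4,-0.2,0,0,-0.37,0],[18.5,20.4,-0.2,0,0,-0.37,0],[18.5,20.4,-0.2,0,0,-0.37,0],[18.5,20.4,-0.2,0,0,-0.37,0]]}}

```text
clock: 21.1
eef_pos: [0.5879, -0.2215, 0.0701]
eef_rot: [[0.981, 0.193, -0.0], [0.193, -0.981, 0.0], [-0.0, -0.0, -1.0]]
contact_force: [-0.2, -0.9, 0.2]
opening: 0.0154
finger_force: 58.7
```

```bash
python3 - <<'E'
from h import *
plan([*slot('y',-5,35),.005],11.2)
w=bot.snapshot('wrist'); cv2.imwrite('pics/m1.png',w['pixels'])
E
```

```text
shift cm [0.02 0.13 6.51] rot [-0.     0.    -0.001] q1,q6 [-0.04  1.81] F [-0.2 -0.9  0.2] t 21.1 op 0.0154
```

View pics/m1.png

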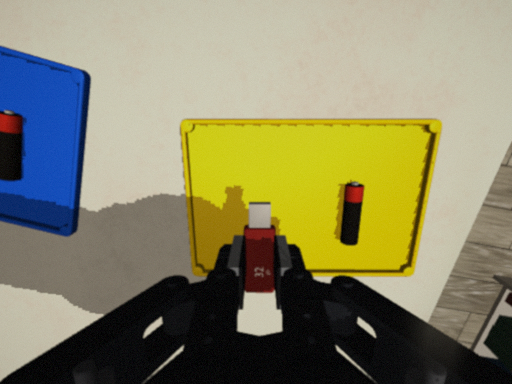

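The stick is held straight at (260,250) and will land in the left part of the yellow tray. The cell there lies flat at (352,213), well clear.

>>> {"api": "move_arm", "payload": {"moves": [[0,0.1,3.5,0,0,0,0],[0,0.1,5.6,0,0,0,0],[0,0.1,6.4,0,0,0,0],[0,0.1,6.5,0,0,0,0],[0,0.1,6.5,0,0,0,0.35],[0,0.1,6.5,0,0,0,0.35],[0,0.1,6.5,0,0,0,0.35],[0,0.1,3,0,0,0,0.35],[0,0.1,-3,0,0,0,0.35],[0,0.1,-9,0,0,0,0.5]]}}

```text
clock: 22.4
eef_pos: [0.588, -0.2226, 0.162]
eef_rot: [[0.981, 0.194, -0.001], [0.194, -0.981, -0.0], [-0.001, 0.0, -1.0]]
contact_force: [2.5, 0.6, 0.9]
opening: 0.0423
finger_force: 0.0
```

>>> {"api": "move_arm", "payload": {"moves": [[-15,-5,-5,0,0,0,0.5],[-15,-5,-5,0,0,0,0.5],[-15,-5,-5,0,0,0,0.5],[-15,-5,-5,0,0,0,0.5],[-15,-5,-5,0,0,0,0.5]]}}

```text
clock: 23.02
eef_pos: [0.4317, -0.2025, 0.2103]
eef_rot: [[0.981, 0.194, 0.001], [0.194, -0.981, 0.0], [0.001, -0.0, -1.0]]
contact_force: [0.3, 0.2, -0.3]
opening: 0.0426
finger_force: 0.0
```

```bash
python3 - <<'E'
from h import *
for k,p,z in(('stick',slot('y',-5,35),.011),('cellB',slot('y',-5,-35),.017),('sharp',slot('b',0,0),.015),('cellA',slot('b',0,-48),.017),('eras',slot('b',0,48),.015)):
    print(k)
    try: hgt(p,z,.04)
    except Exception as e: print('no',e)
w=bot.snapshot('wrist'); s=bot.snapshot('scene')
cv2.imwrite('pics/f1.png',np.hstack([cv2.resize(w['pixels'],(400,300)),cv2.resize(s['pixels'][150:300,150:350],(400,300))]))
E
```

```text
stick
836 px 303.0 43.0 [ 589.8 -222.2   55.1   18.1   11.1] [ 589.2 -221.9   54.3   18.2   10.9] top 0.0103
cellB
646 px 369.0 42.0 [ 601.7 -292.6   49.9   14.    11.8] [ 600.1 -290.7   49.3   14.5   11.1] top 0.0155
sharp
no attempt to get argmax of an empty sequence
cellA
206 px 130.0 7.0 [585.7 -31.4  14.9  13.7  -1.9] [584.6 -33.8  14.8  14.7  85.4] top 0.0156
eras
no attempt to get argmax of an empty sequence
```

View pics/f1.png

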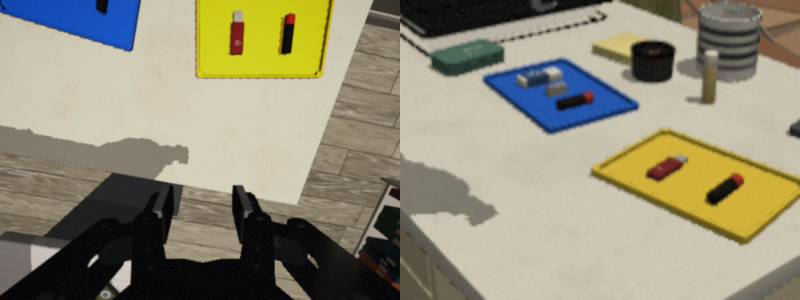

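All five things are in their trays. In the right panel, the eraser (540,77), sharpener (555,89) and cell (575,100) are in blue, and the stick (667,166) and cell (725,187) are in yellow. The tin, tub and balm still stand. I'll check the sharpener's height from the top depth, then hand in.

```bash
python3 - <<'E'
from h import *
t=bot.snapshot('top'); P=bydepth(t); ok=True
for k,(x,y),z in(('sharp',slot('b',0,0),.015),('cellA',slot('b',0,-48),.017),('eras',slot('b',0,48),.015),('stick',slot('y',-5,35),.011),('cellB',slot('y',-5,-35),.017)):
    m=(np.hypot(P[...,0]-x,P[...,1]-y)<.024)&(P[...,2]>z*.6); q=P[m]; print(k,m.sum(),np.median(q,0).round(4),q[:,2].max().round(4)); ok&=m.sum()>10 and abs(np.median(q[:,2])-z)<.003
print(ok, bot.job_done() if ok else 'check')
E
```

```text
sharp 68 [0.6062 0.0149 0.0154] 0.0211
cellA 112 [ 0.6047 -0.0313  0.0156] 0.0207
eras 188 [0.6104 0.0618 0.0157] 0.0212
stick 144 [ 0.5868 -0.2208  0.0106] 0.0172
cellB 111 [ 0.6016 -0.2909  0.0156] 0.0221
the job is handed in; nothing more can be done
True None
```

Both kits are made up and the job is handed in. The blue tray holds a battery, the eraser and the sharpener, and the yellow tray holds a battery and the memory stick. The batteries went in first, blue tray first, and a final depth check put all five things at the height for lying flat, in about 23 s of robot time.

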